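# Turn the painted blank over and hold it tight in the drilling corner

## Task

Turn the square wooden blank over so that its blue painted face is up, lay it flat on the drilling board, and push it into the corner so that it sits square and tight against both aluminium fences at once, ready to be drilled. Keep pressing it firmly against both fences: the job finishes with the robot still holding it there, not letting go. Leave the other things on the bench where they are.

Things in the scene. Friction and masses are not known exactly. Their poses are not given: they have to be found in the camera images.
- blank: square blank of light wood, 60 x 60 x 24 mm, about 65 g, loose, edges bare wood (a thin blue line along the painted face), one large face painted blue with a small white dot in its middle. Origin at the centre of the block; x and y run along its 60 mm sides; its z axis points OUT OF THE BARE FACE (away from the blue one). It starts flat on the table, blue face down, z axis up; when turned over its z axis points down. All its four edges are alike: any may go to either fence.
- board: black-faced plywood drilling board fixed to the table, 200 (x) x 180 (y) x 12 mm thick, its position and yaw vary. Origin at the centre of its underside, on the table; x and y along its sides, z up. Two aluminium fences lie on top, along its +x and +y edges, and meet in an inner corner; the -x and -y sides are open. Its face grips wood well (friction about 1): a blank pressed down hard on it resists being slid.
- corner (a point): the point where the inner faces of the two fences meet, on the board's upper face (12 mm above the table), same axes as the board; at (80, 70, 12) mm from the board's origin. With the blank home, flat and blue face up, its centre is at x = -30, y = -30, z = +12 mm from here.
- fence_far: aluminium flat bar along the board's +x edge, 20 wide (x), 160 long (y), 8 mm high above the board; rigid, smooth and slippery (friction about 0.25). Origin at the centre of its underside; its inner face, towards the board's -x, is 10 mm from the origin.
- fence_side: aluminium flat bar along the board's +y edge, 180 long (x), 20 wide (y), 8 mm high above the board; rigid, smooth and slippery (friction about 0.25). Origin at the centre of its underside; its inner face, towards the board's -y, is 10 mm from the origin.
- offcut: dark walnut offcut, 55 x 75 x 24 mm, lying flat; origin at the centre of the block, 12 mm above the table. It may lie where the blank might have been. Leave it alone.
- paint_tin: yellow and white paint tin, radius 52, 112 mm high, standing; origin at the centre of its underside. Leave it alone.
- glue: white glue bottle with a green band and an orange cap, radius 30, 170 mm high, standing; origin at the centre of its underside. Leave it alone.
- tape_measure: yellow tape measure standing on the table, 70 x 38 x 66 mm; origin at the centre of its underside. Leave it alone.
- screwdriver: screwdriver about 200 mm long lying on the right of the table; origin under its middle, its x axis points to the tip. Leave it alone.
- screw_box: open cardboard box of screws, 110 x 80 x 45 mm; origin at the centre of its underside. Leave it alone.
Mind the look-alikes: they are no part of the job. Leave any red or yellow look-alike of the blank alone.

How it is judged:
On the way:
1. the blank is turned over, blue face up (angle between blank's own z axis and vertical above 3.05 rad), for 0.2 s.
At the end, for the whole second after the job is handed in: The blank lies flat on the drilling board, blue face up (within 0.09 rad), in the corner with its centre 26 to 33 mm from each fence face, square to the fences within 0.035 rad, at rest, pressed against each of the two fences with more than 2 N, by the robot that still holds or pushes it (angle between blank's own z axis and vertical above 3.05 rad and x of blank in the frame of corner between -0.033 and -0.026 m and y of blank in the frame of corner between -0.033 and -0.026 m and z of blank in the frame of corner between 0.009 and 0.0145 m and (angle between the x axis of blank and the x axis of board, either way round below 0.035 rad or angle between the x axis of blank and the y axis of board, either way round below 0.035 rad) and contact force between blank and fence_far above 2 N and contact force between blank and fence_side above 2 N and contact force between any of the fingers, the arm and blank above 1 N and linear speed of blank below 0.01 m/s); the arm keeps its last pose, push and grip.
It fails at once if one of the other things (offcut, paint tin, glue, tape measure, screwdriver, screw box) is moved more than 30 mm (distance of any of offcut, paint_tin, glue, tape_measure, screwdriver, screw_box from where it was at the start of the episode above 0.03 m).
It also fails if it takes over 64 s, if anything falls off the work surface, if the arm or the gripper's body presses on something with over 40 N, if the wrist force passes 120 N, or if a joint passes its speed limit or range.

## Robot

A 7-joint arm with a two-finger parallel gripper is mounted at the origin on the work surface. World frame = base frame: x ahead of the robot, y to its left, z up, the work surface at z = 0. Lengths are in m, angles in rad, forces in N, time in s.
With the tool pointing down it reaches from about 0.425 to 0.825 m from the base axis. Payload 3.6 kg.
Tool frame: the origin (TCP) lies midway between the tips of the shut fingers; the grasp point (between the pads) lies 19 mm behind it; z points along the fingers, y is the line along which they close (so a half turn about z gives the same grasp; the last joint's range is limited). The gripper opens to 85 mm and grips with 20 to 120 N. Pads are 22 mm wide; open, the fingers measure 114 mm over their backs; the gripper's body (76 mm by 85 mm) begins 54 mm behind the grasp point. The pads swing forward as they close: fully open they stand 13 mm farther back than shut.
Start: joints at [1.28, 0.615, -0.013, 1.423, 0.008, 1.103, -0.04], TCP at [0.17, -0.627, 0.231] pointing down, gripper open.
Joint ranges: [-3.12, 3.12], [-0.3, 2.06], [-1.34, 1.32], [0.26, 2.42], [-1.36, 4.5], [0.01, 1.98], [-2.84, 2.84]. Speed limits (rad/s): [2.79, 2.79, 3.14, 3.14, 3.14, 3.14, 3.14].

## Interface

Orientations are given as a unit quaternion [x, y, z, w].
In Python, from workcell import telemetry, cams, arm gives the robot as it stands. The module is installed in compiled form; this text tells all that it offers.
- The arm moves only by the shell command python3 -m pendant 'ROWS'. ROWS is JSON, a list of rows, each an object of numbers: "hand": the gripper's target within -1 to 1 (fully open at 1, half-way at 0, shut at -1); "tx", "ty", "tz": the shift along the world's x, y, z in units of 0.5 m (1.0 is 0.5 m); "yaw": the turn about the world's z in units of 45 degrees (1.0 is 45 degrees). A call has 1 to 10 rows; each row is the pose to reach, as a shift and turn from the pose commanded when the call began; what a row does not reach only later rows make up. A row lasts 1/12 s, in which the tool goes at most 41.7 mm and 7.16 degrees, less where a joint would pass 70% of its speed; a pose out of reach is approached as far as the arm can. A call with a number of a shift or a turn outside -1 to 1 is refused whole. A call with a gripper value outside its range is refused whole. The fingers move at their own pace and stop on an object; the grip force is fixed at half the most. Time passes only in rows, so rows that repeat a pose let the fingers close. It gives the time, the measured TCP pose, the force, the opening and the grip force at its end, in the units of the state.
- telemetry.get_state(): the state, without advancing time (a new reading comes with each control period).
- cams.capture(name): name is "side" or "top" or "wrist"; returns a dict with "color" (480x640x3 uint8, red, green, blue), "intrinsics" (3x3 intrinsics, pixels), "distortion" ([k1, k2, p1, p2, k3] as OpenCV has them; the pictures are not rectified), "rvec" (rotation vector, rad) and "tvec" (3), from world to camera coordinates, as OpenCV has them. Camera axes: x right, y down, z forward; pixel columns grow to the right and rows downward; lengths in m; the calibration is good to about 2 mm. A picture is of the moment at which its call begins. There is no depth.
- arm.job_done(): hands the job in; it is judged then, once.
The state is a dict: "time": time; "q": joint angles; "qvel": joint speeds; "tau": joint torques, N m; "ee_pos": TCP position; "orientation": TCP orientation; "contact_force": force on the tool from outside, world axes, zero at the start; "moment": the same for the moment, N m; "gripper_width": opening from 0.0 (shut) to 1.0 (fully open); "grasp_force": force on a finger pad.
Only numpy, scipy, OpenCV 4.12 (cv2) and the standard library are available. Lean on these libraries where they do the work, as an engineer would, in place of code of your own. Each camera call takes 0.05 s, during which the arm holds its last target. There are 200 camera calls.

## Working session

There is one attempt and no reset: what is moved stays moved. The work goes in short steps, Python scripts to look and compute and a shell command to move; the robot and the scene stay as the last step left them, time stands still between calls to the robot, and variables do not carry over. Pictures are saved under pics/ and viewed, at most 10 in all, crops included, and the job is handed in when it is done.

```bash
mkdir -p pics
cat > h.py <<'E'
import numpy as np, cv2
from workcell import telemetry, cams, arm
def cap(n,save=None):
    c=cams.capture(n)
    if save: cv2.imwrite('pics/'+save,c['color'][:,:,::-1])
    return c
def ray(c,uv,z):
    K=np.array(c['intrinsics']);d=np.array(c['distortion'])
    p=cv2.undistortPoints(np.array(uv,float).reshape(-1,1,2),K,d)[:,0]
    R=cv2.Rodrigues(np.array(c['rvec'],float))[0];t=np.array(c['tvec'],float).ravel()
    o=-R.T@t; D=np.c_[p,np.ones(len(p))]@R
    return o+D*((z-o[2])/D[:,2])[:,None]
def proj(c,P):
    return cv2.projectPoints(np.array(P,float).reshape(-1,1,3),np.array(c['rvec'],float),np.array(c['tvec'],float),np.array(c['intrinsics']),np.array(c['distortion']))[0][:,0]
def st():
    s=telemetry.get_state()
    for k in('time','ee_pos','orientation','contact_force','gripper_width','grasp_force'):print(k,np.round(s[k],4))
    return s
E
python3 - <<'E'
from h import *
import pickle
a=cap('top','top0.png');b=cap('side','side0.png')
pickle.dump((a,b),open('c0.pkl','wb'));st()
for c in(a,b):
    R=cv2.Rodrigues(np.array(c['rvec'],float))[0];print(-R.T@np.array(c['tvec']).ravel(),R[2])
E
```

```text
time 0.1
ee_pos [ 0.1693 -0.6268  0.2302]
orientation [ 9.913e-01  1.315e-01 -2.000e-04 -1.200e-03]
contact_force [-0.6013  0.251  -0.3523]
gripper_width 1.0026
grasp_force 0.0
[0.50323018 0.02879346 1.46664985] [ 6.58248684e-02  2.88946190e-04 -9.97831150e-01]
[0.29708802 0.79860312 1.00658156] [ 0.22167964 -0.61182027 -0.75929842]
```

View pics/top0.png

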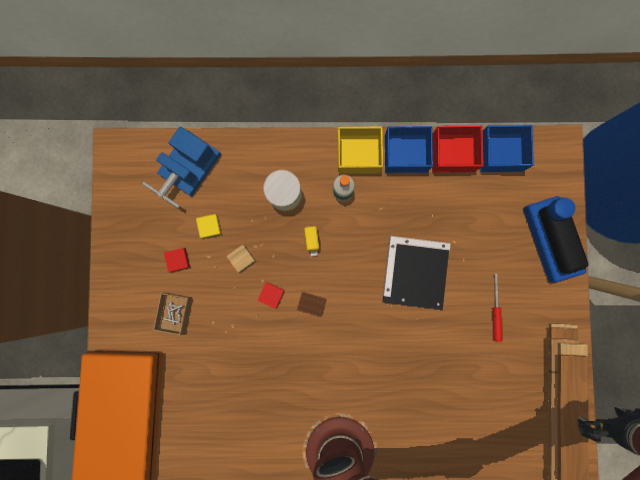

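View pics/side0.png

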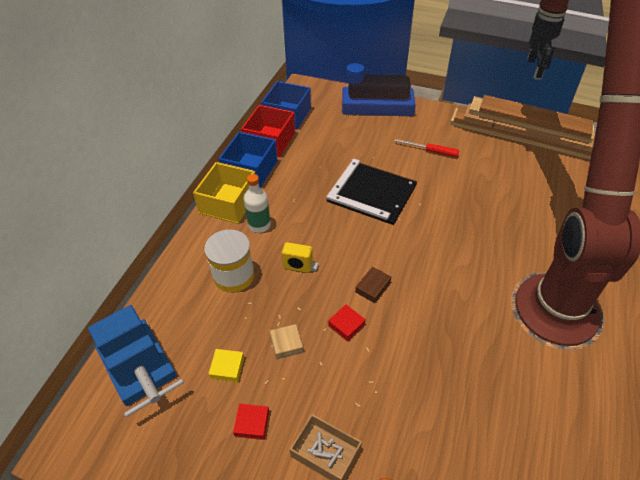

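The top view shows the blank at about (240,258), the board at (417,273) with its fences on the top (+x) and left (+y) edges, and red and yellow look-alikes nearby. The side view agrees: blank at (286,340), board at (372,190).

Run:
```python
from h import *
import pickle
a,b=pickle.load(open('c0.pkl','rb'))
def rect(c,m,z,name):
    k,_=cv2.findContours(m.astype(np.uint8),0,2);k=max(k,key=cv2.contourArea)
    r=cv2.boxPoints(cv2.minAreaRect(k)).astype(float);P=ray(c,r,z)
    print(name,cv2.contourArea(k),'ctr',P.mean(0).round(4),'sides',np.linalg.norm(P[1]-P[0],axis=0).round(4),np.linalg.norm(P[2]-P[1]).round(4),'ang',np.degrees(np.arctan2(*(P[1]-P[0])[[1,0]])).round(1))
I=a['color'].astype(int)
def win(I,x0,x1,y0,y1):
    w=np.zeros(I.shape[:2],bool);w[y0:y1,x0:x1]=1;return w
print(I[258,240],I[250,225],I[273,417],I[243,420],I[290,440])
h=cv2.cvtColor(a['color'],cv2.COLOR_RGB2HSV)
print('hsv',h[258,240],h[262,245],h[250,222],h[275,240])
rect(a,win(I,220,262,238,278)&(I[:,:,2]>95)&(I.sum(2)>420),.024,'blank')
rect(a,win(I,370,465,225,320)&(I.max(2)<60),.012,'boardblack')
rect(a,win(I,370,465,225,320)&((I.max(2)<60)|(I.min(2)>150)),.014,'boardall')
for n,uv,z in(('offcut',(311,304),.024),('red',(271,296),.02),('tape',(312,239),.06)):print(n,ray(a,[uv],z).round(3))
```

```text
[202 161 104] [145  97  55] [48 47 46] [210 201 196] [43 43 44]
hsv [ 17 124 202] [ 17 122 188] [ 14 158 144] [ 14 154 146]
blank 211.5 ctr [0.5643 0.2891 0.024 ] sides 0.0568 0.0383 ang -56.4
boardblack 3009.0 ctr [ 0.5133 -0.2324  0.012 ] sides 0.1778 0.1798 ang -8.0
boardall 3801.0 ctr [ 0.5239 -0.2336  0.014 ] sides 0.1989 0.1797 ang -8.0
offcut [[0.432 0.082 0.024]]
red [[0.457 0.201 0.02 ]]
tape [[0.623 0.077 0.06 ]]
```

```bash
python3 -m pendant '[{"tx":0.6,"ty":0.78,"tz":0.2,"yaw":-0.51},{"tx":0.6,"ty":0.78,"tz":0.2,"yaw":-0.51},{"tx":0.6,"ty":0.78,"tz":0.2,"yaw":-0.51},{"tx":0.6,"ty":0.78,"tz":0.2,"yaw":-0.51},{"tx":0.6,"ty":0.78,"tz":0.2,"yaw":-0.51},{"tx":0.6,"ty":0.78,"tz":0.2,"yaw":-0.51},{"tx":0.6,"ty":0.78,"tz":0.2,"yaw":-0.51},{"tx":0.6,"ty":0.78,"tz":0.2,"yaw":-0.51},{"tx":0.6,"ty":0.78,"tz":0.2,"yaw":-0.51},{"tx":0.6,"ty":0.78,"tz":0.2,"yaw":-0.51}]'
python3 -m pendant '[{"yaw":0},{"yaw":0},{"yaw":0}]'
python3 - <<'E'
from h import *
import pickle
c=cap('wrist','w1.png');pickle.dump(c,open('c1.pkl','wb'));st()
R=cv2.Rodrigues(np.array(c['rvec'],float))[0];print(-R.T@np.array(c['tvec']).ravel(),R[2])
E
```

```text
time 0.15
ee_pos [ 0.1694 -0.6269  0.2304]
orientation [ 9.913e-01  1.316e-01 -1.000e-04 -1.000e-03]
contact_force [ 0.5937 -0.6227  0.1691]
gripper_width 1.0014
grasp_force 0.0
[ 0.24887284 -0.60602561  0.37254689] [-0.30875111 -0.08038751 -0.94773973]invalid input
invalid input
```

View pics/w1.png

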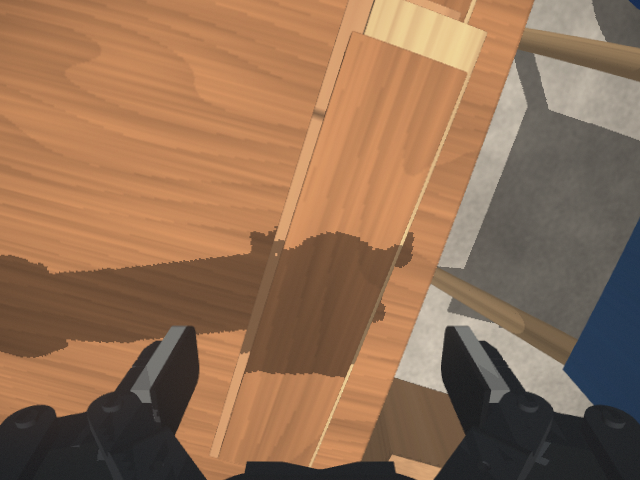

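The move was refused because the rows need every key, so this picture only shows the start: fingers at the bottom of the image and the wooden planks in view. I'll send it again with all keys.

```bash
python3 -m pendant '[{"hand":1,"tx":0.6,"ty":0.78,"tz":0.2,"yaw":-0.51},{"hand":1,"tx":0.6,"ty":0.78,"tz":0.2,"yaw":-0.51},{"hand":1,"tx":0.6,"ty":0.78,"tz":0.2,"yaw":-0.51},{"hand":1,"tx":0.6,"ty":0.78,"tz":0.2,"yaw":-0.51},{"hand":1,"tx":0.6,"ty":0.78,"tz":0.2,"yaw":-0.51},{"hand":1,"tx":0.6,"ty":0.78,"tz":0.2,"yaw":-0.51},{"hand":1,"tx":0.6,"ty":0.78,"tz":0.2,"yaw":-0.51},{"hand":1,"tx":0.6,"ty":0.78,"tz":0.2,"yaw":-0.51},{"hand":1,"tx":0.6,"ty":0.78,"tz":0.2,"yaw":-0.51},{"hand":1,"tx":0.6,"ty":0.78,"tz":0.2,"yaw":-0.51}]'
python3 -m pendant '[{"hand":1,"tx":0.0,"ty":0,"tz":0,"yaw":0},{"hand":1,"tx":0.0,"ty":0,"tz":0,"yaw":0},{"hand":1,"tx":0.0,"ty":0,"tz":0,"yaw":0}]'
python3 - <<'E'
from h import *
import pickle
c=cap('wrist','w2.png');pickle.dump(c,open('c2.pkl','wb'))
E
```

```text
time: 0.98
ee_pos: [0.4191, -0.3019, 0.3146]
orientation: [0.998, -0.068, -0.0, -0.0]
contact_force: [1.1, 0.7, -1.0]
gripper_width: 1.002
grasp_force: 0.0
time: 1.23
ee_pos: [0.418, -0.3041, 0.314]
orientation: [0.998, -0.068, -0.001, 0.0]
contact_force: [-0.8, -1.1, 0.4]
gripper_width: 1.0
grasp_force: 0.0
```

View pics/w2.png

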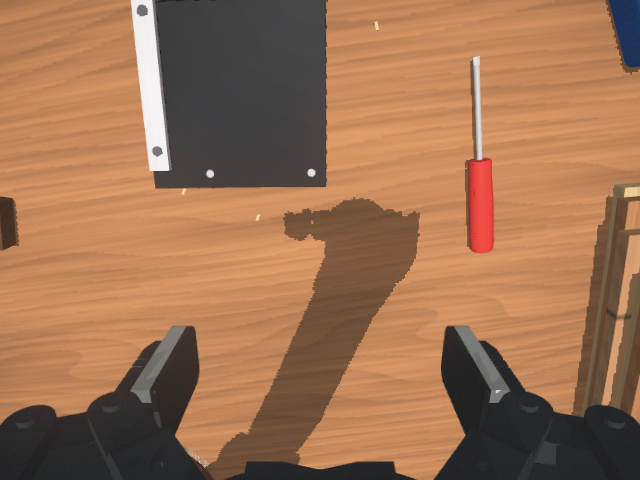

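The wrist view shows the board at top left, edges almost parallel to the image axes, so its yaw is about -8°. The side fence starts at (160,170) and the board's -x edge runs along row 187. I'll move over it for a full view.

```bash
python3 -m pendant '[{"hand":1,"tx":0.05,"ty":0.16,"tz":0.2,"yaw":0},{"hand":1,"tx":0.05,"ty":0.16,"tz":0.2,"yaw":0},{"hand":1,"tx":0.05,"ty":0.16,"tz":0.2,"yaw":0},{"hand":1,"tx":0.05,"ty":0.16,"tz":0.2,"yaw":0},{"hand":1,"tx":0.05,"ty":0.16,"tz":0.2,"yaw":0},{"hand":1,"tx":0.05,"ty":0.16,"tz":0.2,"yaw":0},{"hand":1,"tx":0.05,"ty":0.16,"tz":0.2,"yaw":0}]'
python3 - <<'E'
from h import *
import pickle
c=cap('wrist','w3.png');pickle.dump(c,open('c3.pkl','wb'))
I=c['color'].astype(int)
m=(I.max(2)<75);m[330:]=0
n=(I.min(2)>150);n[330:]=0
for name,mm,z in(('black',m,.012),('white',n,.020)):
    ks,_=cv2.findContours(mm.astype(np.uint8),0,2)
    for k in sorted(ks,key=cv2.contourArea)[-2:]:
        print(name,cv2.contourArea(k));ap=cv2.approxPolyDP(k,6,True)[:,0].astype(float);print(np.c_[ap,ray(c,ap,z)[:,:2].round(4)])
E
```

```text
time: 1.87
ee_pos: [0.4417, -0.2259, 0.4124]
orientation: [0.998, -0.07, -0.002, -0.0]
contact_force: [0.5, -0.1, 0.0]
gripper_width: 0.997
grasp_force: 0.0
black 483.0
[[39.     29.      0.6534  0.08  ]
 [43.     52.      0.6276  0.0829]
 [58.     63.      0.6122  0.0679]
 [56.     41.      0.6366  0.063 ]]
black 18581.5
[[ 2.550e+02  2.900e+01  6.101e-01 -1.744e-01]
 [ 2.600e+02  1.160e+02  5.129e-01 -1.627e-01]
 [ 2.620e+02  1.080e+02  5.218e-01 -1.668e-01]
 [ 2.820e+02  1.330e+02  4.890e-01 -1.859e-01]
 [ 2.810e+02  1.440e+02  4.761e-01 -1.824e-01]
 [ 2.720e+02  1.440e+02  4.777e-01 -1.714e-01]
 [ 2.820e+02  1.470e+02  4.723e-01 -1.830e-01]
 [ 2.820e+02  1.780e+02  4.341e-01 -1.766e-01]
 [ 3.870e+02  1.790e+02  4.142e-01 -3.082e-01]
 [ 3.920e+02  2.700e+01  5.901e-01 -3.312e-01]]
white 280.0
[[ 5.110e+02  7.500e+01  5.195e-01 -4.650e-01]
 [ 5.150e+02  1.580e+02  4.204e-01 -4.686e-01]]
white 5285.0
[[ 3.940e+02  6.000e+00  6.107e-01 -3.343e-01]
 [ 2.360e+02  8.000e+00  6.339e-01 -1.581e-01]
 [ 2.450e+02  1.670e+02  4.556e-01 -1.343e-01]
 [ 2.600e+02  1.670e+02  4.529e-01 -1.528e-01]
 [ 2.540e+02  2.800e+01  6.101e-01 -1.744e-01]
 [ 3.940e+02  2.500e+01  5.909e-01 -3.323e-01]]
```

View pics/w3.png

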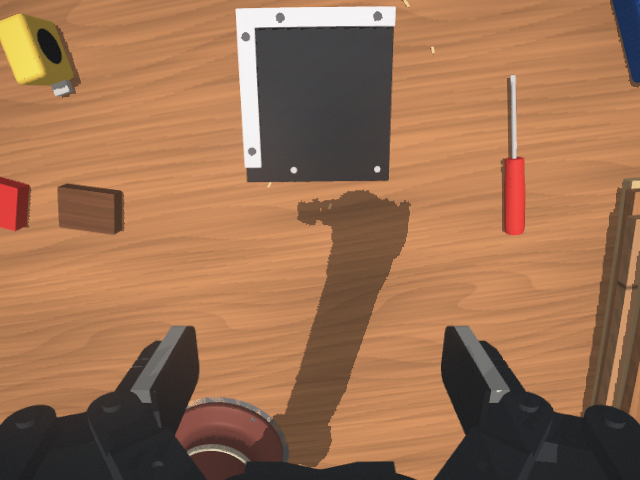

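Measured: the corner is near (0.611,-0.175), the board yaw about -7.6°, and the fence lengths match (180 and 178 mm). Next is the blank.

```bash
python3 -m pendant '[{"hand":1,"tx":0.1,"ty":1,"tz":-0.34,"yaw":0},{"hand":1,"tx":0.1,"ty":1,"tz":-0.34,"yaw":0},{"hand":1,"tx":0.1,"ty":1,"tz":-0.34,"yaw":0},{"hand":1,"tx":0.1,"ty":1,"tz":-0.34,"yaw":0},{"hand":1,"tx":0.1,"ty":1,"tz":-0.34,"yaw":0},{"hand":1,"tx":0.1,"ty":1,"tz":-0.34,"yaw":0},{"hand":1,"tx":0.1,"ty":1,"tz":-0.34,"yaw":0},{"hand":1,"tx":0.1,"ty":1,"tz":-0.34,"yaw":0},{"hand":1,"tx":0.1,"ty":1,"tz":-0.34,"yaw":0},{"hand":1,"tx":0.1,"ty":1,"tz":-0.34,"yaw":0}]' >/dev/null
python3 -m pendant '[{"hand":1,"tx":0,"ty":0,"tz":0,"yaw":0},{"hand":1,"tx":0,"ty":0,"tz":0,"yaw":0},{"hand":1,"tx":0,"ty":0,"tz":0,"yaw":0},{"hand":1,"tx":0,"ty":0,"tz":0,"yaw":0},{"hand":1,"tx":0,"ty":0,"tz":0,"yaw":0}]'
python3 - <<'E'
from h import *
import pickle
c=cap('wrist','w4.png');pickle.dump(c,open('c4.pkl','wb'))
print(proj(c,[[.565,.289,.024]]))
E
```

```text
time: 3.17
ee_pos: [0.4833, 0.1666, 0.2809]
orientation: [0.998, -0.07, 0.0, 0.0]
contact_force: [-0.3, -0.2, 0.4]
gripper_width: 0.999
grasp_force: 0.0
[[172.51665087 122.18302967]]
```

View pics/w4.png

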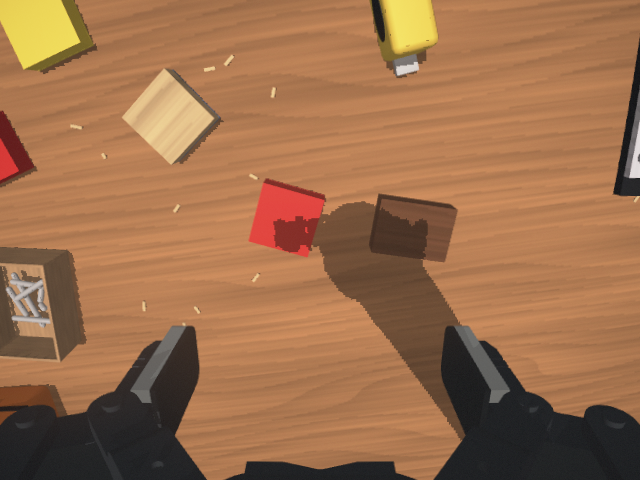

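The blank is at (170,117), turned by about 45° in the image. The red look-alike (287,217) and the walnut offcut (415,228) are clear of it.

Run:
```python
from h import *
import pickle
c=pickle.load(open('c4.pkl','rb'));h=cv2.cvtColor(c['color'],cv2.COLOR_RGB2HSV).astype(int)
print(h[117,170],h[140,200],h[60,150])
m=np.zeros(h.shape[:2],np.uint8);m[60:175,112:230]=((h[...,1]<135)&(h[...,2]>175))[60:175,112:230]
m=cv2.morphologyEx(cv2.morphologyEx(m,2,np.ones((5,5))),3,np.ones((9,9)))
k=max(cv2.findContours(m,0,2)[0],key=cv2.contourArea)
r=cv2.boxPoints(cv2.minAreaRect(k)).astype(float);P=ray(c,r,.024)[:,:2]
print(cv2.contourArea(k),r.round(0).tolist(),P.round(4).tolist(),'ctr',P.mean(0).round(4))
for i in range(4):
    d=P[(i+1)%4]-P[i];print(np.linalg.norm(d).round(4),np.degrees(np.arctan2(d[1],d[0])).round(1))
```

```text
[ 20  94 235] [ 13 126 115] [ 13 137 181]
4473.0 [[118.0, 116.0], [163.0, 68.0], [216.0, 117.0], [170.0, 165.0]] [[0.5783, 0.3378], [0.6118, 0.2862], [0.5635, 0.2493], [0.5273, 0.3009]] ctr [0.5702 0.2935]
0.0615 -57.0
0.0608 -142.6
0.063 125.0
0.0629 35.9
```

```bash
python3 -m pendant '[{"hand":1,"tx":0.15,"ty":0.237,"tz":-0.4,"yaw":0.96},{"hand":1,"tx":0.15,"ty":0.237,"tz":-0.4,"yaw":0.96},{"hand":1,"tx":0.15,"ty":0.237,"tz":-0.4,"yaw":0.96},{"hand":1,"tx":0.15,"ty":0.237,"tz":-0.4,"yaw":0.96},{"hand":1,"tx":0.15,"ty":0.237,"tz":-0.4,"yaw":0.96},{"hand":1,"tx":0.15,"ty":0.237,"tz":-0.4,"yaw":0.96},{"hand":1,"tx":0.15,"ty":0.237,"tz":-0.4,"yaw":0.96},{"hand":1,"tx":0.15,"ty":0.237,"tz":-0.4,"yaw":0.96},{"hand":1,"tx":0.15,"ty":0.237,"tz":-0.4,"yaw":0.96},{"hand":1,"tx":0.15,"ty":0.237,"tz":-0.4,"yaw":0.96}]'
python3 - <<'E'
from h import *
import pickle
s=telemetry.get_state();print(np.round(s['q'],2))
c=cap('wrist','w5.png');pickle.dump(c,open('c5.pkl','wb'))
h=cv2.cvtColor(c['color'],cv2.COLOR_RGB2HSV).astype(int)
m=((h[...,1]<135)&(h[...,2]>185)).astype(np.uint8);m[430:]=0
m=cv2.morphologyEx(cv2.morphologyEx(m,2,np.ones((7,7))),3,np.ones((15,15)))
k=max(cv2.findContours(m,0,2)[0],key=cv2.contourArea)
r=cv2.boxPoints(cv2.minAreaRect(k)).astype(float);P=ray(c,r,.024)[:,:2]
print(cv2.contourArea(k),r.round(0).tolist(),P.round(4).tolist(),'ctr',P.mean(0).round(4))
for i in range(4):
    d=P[(i+1)%4]-P[i];print(np.linalg.norm(d).round(4),np.degrees(np.arctan2(d[1],d[0])).round(1))
E
```

```text
time: 4.05
ee_pos: [0.5591, 0.2865, 0.0832]
orientation: [0.953, 0.302, 0.002, 0.0]
contact_force: [-0.5, -0.2, -0.7]
gripper_width: 0.998
grasp_force: 0.0
[-0.3   0.77 -0.35  1.64  0.34  0.79 -1.76]
9509.0 [[258.0, 187.0], [384.0, 187.0], [384.0, 278.0], [258.0, 278.0]] [[0.5774, 0.3348], [0.6118, 0.286], [0.5749, 0.2573], [0.5381, 0.3096]] ctr [0.5755 0.2969]
0.0597 -54.8
0.0467 -142.1
0.064 125.2
0.0467 32.6
```

View pics/w5.png

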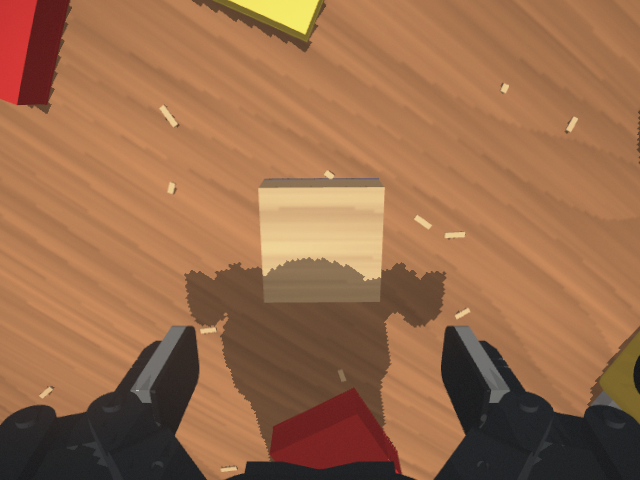

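The blank (corners 258,187 to 380,302) is square to the fingers and centred between them. Going down now.

```bash
python3 -m pendant '[{"hand":1,"tx":-0.005,"ty":-0.004,"tz":-0.08,"yaw":0},{"hand":1,"tx":-0.005,"ty":-0.004,"tz":-0.15,"yaw":0},{"hand":1,"tx":-0.005,"ty":-0.004,"tz":-0.165,"yaw":0},{"hand":1,"tx":-0.005,"ty":-0.004,"tz":-0.17,"yaw":0},{"hand":1,"tx":-0.005,"ty":-0.004,"tz":-0.17,"yaw":0}]'
python3 -m pendant '[{"hand":0.5,"tx":0,"ty":0,"tz":0,"yaw":0},{"hand":0.42,"tx":0,"ty":0,"tz":0,"yaw":0},{"hand":0.42,"tx":0,"ty":0,"tz":0,"yaw":0},{"hand":0.42,"tx":0,"ty":0,"tz":0,"yaw":0}]'
python3 -m pendant '[{"hand":0.38,"tx":0,"ty":0,"tz":0,"yaw":0},{"hand":0.38,"tx":0,"ty":0,"tz":0,"yaw":0},{"hand":0.38,"tx":0,"ty":0,"tz":0,"yaw":0}]'
python3 -m pendant '[{"hand":0.34,"tx":0,"ty":0,"tz":0,"yaw":0},{"hand":0.34,"tx":0,"ty":0,"tz":0,"yaw":0},{"hand":0.34,"tx":0,"ty":0,"tz":0,"yaw":0}]'
```

```text
time: 4.52
ee_pos: [0.5561, 0.2857, -0.0027]
orientation: [0.953, 0.303, 0.001, -0.0]
contact_force: [-0.3, 0.8, -0.5]
gripper_width: 1.002
grasp_force: 0.0
time: 4.85
ee_pos: [0.5562, 0.2857, -0.0028]
orientation: [0.953, 0.304, 0.001, -0.0]
contact_force: [-0.4, -0.5, -0.7]
gripper_width: 0.709
grasp_force: 0.2
time: 5.1
ee_pos: [0.5562, 0.2857, -0.0027]
orientation: [0.953, 0.304, 0.001, -0.0]
contact_force: [0.3, -2.0, 6.4]
gripper_width: 0.697
grasp_force: 31.6
time: 5.35
ee_pos: [0.5563, 0.2858, -0.0025]
orientation: [0.953, 0.304, 0.001, -0.0]
contact_force: [-0.2, -1.6, 7.2]
gripper_width: 0.691
grasp_force: 65.2
```

The grip force follows the hand target: about 0 N at 0.42 and 32 N at 0.38. That allows a firm carry, then a light grip in which the blank can pivot. Carrying it to the board.

```bash
python3 -m pendant '[{"hand":0.34,"tx":0,"ty":0,"tz":0.06,"yaw":0},{"hand":0.34,"tx":0,"ty":0,"tz":0.14,"yaw":0},{"hand":0.34,"tx":-0.12,"ty":-0.7,"tz":0.22,"yaw":-0.956},{"hand":0.34,"tx":-0.12,"ty":-0.7,"tz":0.22,"yaw":-0.956},{"hand":0.34,"tx":-0.12,"ty":-0.7,"tz":0.22,"yaw":-0.956},{"hand":0.34,"tx":-0.12,"ty":-0.7,"tz":0.22,"yaw":-0.956},{"hand":0.34,"tx":-0.12,"ty":-0.7,"tz":0.22,"yaw":-0.956},{"hand":0.34,"tx":-0.12,"ty":-0.7,"tz":0.22,"yaw":-0.956},{"hand":0.34,"tx":-0.12,"ty":-0.7,"tz":0.22,"yaw":-0.956},{"hand":0.34,"tx":-0.12,"ty":-0.7,"tz":0.22,"yaw":-0.956}]'
```

```text
time: 6.18
ee_pos: [0.4986, -0.0425, 0.1035]
orientation: [0.998, -0.066, 0.0, 0.0]
contact_force: [1.3, -0.1, -0.2]
gripper_width: 0.692
grasp_force: 64.7
```

```bash
python3 -m pendant '[{"hand":0.34,"tx":-0.063,"ty":-0.368,"tz":-0.05,"yaw":0},{"hand":0.34,"tx":-0.063,"ty":-0.368,"tz":-0.05,"yaw":0},{"hand":0.34,"tx":-0.063,"ty":-0.368,"tz":-0.05,"yaw":0},{"hand":0.34,"tx":-0.063,"ty":-0.368,"tz":-0.05,"yaw":0},{"hand":0.34,"tx":-0.063,"ty":-0.368,"tz":-0.12,"yaw":0},{"hand":0.34,"tx":-0.063,"ty":-0.368,"tz":-0.12,"yaw":0}]'
python3 - <<'E'
from h import *
import pickle
c=cap('wrist','w6.png');d=cap('side');pickle.dump((c,d),open('c6.pkl','wb'))
im=cv2.resize(d['color'][120:260,290:450],None,fx=2.7,fy=2.7)
cv2.imwrite('pics/both6.png',np.hstack([cv2.resize(c['color'],(360,270)),cv2.resize(d['color'][130:250,290:450],(360,270))])[:,:,::-1])
E
```

```text
time: 6.68
ee_pos: [0.4623, -0.2315, 0.0381]
orientation: [0.997, -0.072, -0.005, 0.001]
contact_force: [-2.5, -0.4, -2.1]
gripper_width: 0.689
grasp_force: 64.8
```

View pics/both6.png

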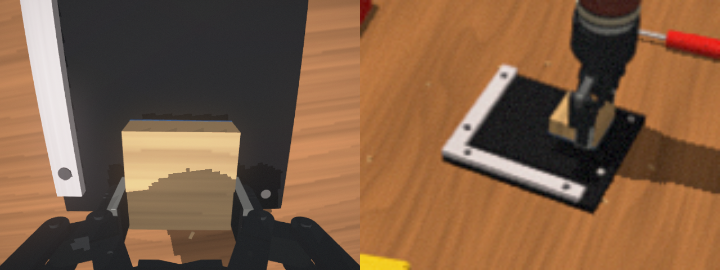

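The blank is held square, overhanging forward, above the middle of the board. Next I lower it and loosen the grip.

```bash
python3 -m pendant '[{"hand":0.34,"tx":0,"ty":0,"tz":-0.025,"yaw":0},{"hand":0.34,"tx":0,"ty":0,"tz":-0.045,"yaw":0},{"hand":0.34,"tx":0,"ty":0,"tz":-0.052,"yaw":0},{"hand":0.34,"tx":0,"ty":0,"tz":-0.052,"yaw":0},{"hand":0.34,"tx":0,"ty":0,"tz":-0.052,"yaw":0}]'
```

```text
time: 7.2
ee_pos: [0.4683, -0.2242, 0.0176]
orientation: [0.998, -0.066, 0.0, -0.0]
contact_force: [0.1, -0.4, 0.7]
gripper_width: 0.69
grasp_force: 64.9
```

```bash
python3 -m pendant '[{"hand":0.34,"tx":0,"ty":0,"tz":-0.01,"yaw":0},{"hand":0.34,"tx":0,"ty":0,"tz":-0.016,"yaw":0},{"hand":0.34,"tx":0,"ty":0,"tz":-0.016,"yaw":0},{"hand":0.34,"tx":0,"ty":0,"tz":-0.016,"yaw":0}]'
python3 -m pendant '[{"hand":0.415,"tx":0,"ty":0,"tz":0,"yaw":0},{"hand":0.415,"tx":0,"ty":0,"tz":0,"yaw":0},{"hand":0.415,"tx":0,"ty":0,"tz":0,"yaw":0},{"hand":0.415,"tx":0,"ty":0,"tz":0,"yaw":0}]'
```

```text
time: 7.53
ee_pos: [0.4683, -0.225, 0.0095]
orientation: [0.998, -0.067, 0.001, 0.0]
contact_force: [0.3, 1.2, 3.4]
gripper_width: 0.688
grasp_force: 65.2
time: 7.87
ee_pos: [0.4677, -0.2251, 0.009]
orientation: [0.998, -0.067, -0.0, -0.0]
contact_force: [0.3, 0.2, -0.0]
gripper_width: 0.707
grasp_force: 0.1
```

```bash
python3 -m pendant '[{"hand":0.412,"tx":0,"ty":0,"tz":0,"yaw":0},{"hand":0.412,"tx":0,"ty":0,"tz":0,"yaw":0},{"hand":0.412,"tx":0,"ty":0,"tz":0,"yaw":0}]' | grep gr
python3 -m pendant '[{"hand":0.409,"tx":0,"ty":0,"tz":0,"yaw":0},{"hand":0.409,"tx":0,"ty":0,"tz":0,"yaw":0},{"hand":0.409,"tx":0,"ty":0,"tz":0,"yaw":0}]'|grep gr
python3 -m pendant '[{"hand":0.406,"tx":0,"ty":0,"tz":0,"yaw":0},{"hand":0.406,"tx":0,"ty":0,"tz":0,"yaw":0},{"hand":0.406,"tx":0,"ty":0,"tz":0,"yaw":0}]'|grep gr
```

```text
gripper_width: 0.706
grasp_force: 0.1
gripper_width: 0.7
grasp_force: 0.5
gripper_width: 0.7
grasp_force: 2.7
```

```bash
python3 -m pendant '[{"hand":0.407,"tx":0.006,"ty":-0.001,"tz":0.011,"yaw":0},{"hand":0.407,"tx":0.014,"ty":-0.002,"tz":0.022,"yaw":0},{"hand":0.407,"tx":0.022,"ty":-0.003,"tz":0.032,"yaw":0},{"hand":0.407,"tx":0.032,"ty":-0.004,"tz":0.04,"yaw":0},{"hand":0.407,"tx":0.043,"ty":-0.006,"tz":0.047,"yaw":0},{"hand":0.407,"tx":0.055,"ty":-0.007,"tz":0.053,"yaw":0},{"hand":0.407,"tx":0.055,"ty":-0.007,"tz":0.053,"yaw":0},{"hand":0.407,"tx":0.055,"ty":-0.007,"tz":0.053,"yaw":0}]'
python3 - <<'E'
from h import *
import pickle
c=cap('wrist');d=cap('side');pickle.dump((c,d),open('c7.pkl','wb'))
cv2.imwrite('pics/both7.png',np.hstack([cv2.resize(c['color'],(400,300)),cv2.resize(d['color'][130:250,290:450],(400,300),interpolation=2)])[:,:,::-1])
E
```

```text
time: 9.28
ee_pos: [0.4958, -0.2285, 0.0357]
orientation: [0.998, -0.067, 0.0, 0.0]
contact_force: [-1.8, 0.4, -0.7]
gripper_width: 0.704
grasp_force: 2.4
```

View pics/both7.png

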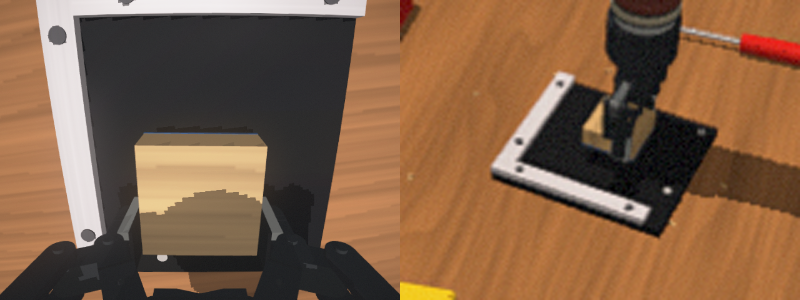

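The blank came up flat: even at 2.4 N the pads hold it against pivoting. I'll ease the grip a little more while it hangs and watch its outline.

```bash
cat >> h.py <<'E'
def wood(c):
    h=cv2.cvtColor(c['color'],cv2.COLOR_RGB2HSV).astype(int)
    m=((h[...,0]>14)&(h[...,0]<26)&(h[...,1]<150)&(h[...,1]>50)&(h[...,2]>80)).astype(np.uint8)
    m=cv2.morphologyEx(m,2,np.ones((5,5)));m=cv2.morphologyEx(m,3,np.ones((9,9)))
    k=max(cv2.findContours(m,0,2)[0],key=cv2.contourArea);return k
def rep(n='wrist'):
    c=cap(n);k=wood(c);print(cv2.contourArea(k),cv2.boundingRect(k),cv2.approxPolyDP(k,6,True)[:,0].tolist());return c
E
python3 - <<'E'
from h import *
import pickle
c,d=pickle.load(open('c7.pkl','rb'));k=wood(c);print(cv2.contourArea(k),cv2.boundingRect(k),cv2.approxPolyDP(k,6,True)[:,0].tolist())
E
for g in 1 ; do python3 -m pendant '[{"hand":0.409,"tx":0,"ty":0,"tz":0,"yaw":0},{"hand":0.409,"tx":0,"ty":0,"tz":0,"yaw":0},{"hand":0.409,"tx":0,"ty":0,"tz":0,"yaw":0}]'|grep gr; python3 -c "from h import *;rep()"; python3 -m pendant '[{"hand":0.411,"tx":0,"ty":0,"tz":0,"yaw":0},{"hand":0.411,"tx":0,"ty":0,"tz":0,"yaw":0},{"hand":0.411,"tx":0,"ty":0,"tz":0,"yaw":0}]'|grep gr; python3 -c "from h import *;rep()"; done
```

```text
38139.0 (215, 214, 213, 195) [[228, 215], [215, 232], [228, 406], [410, 408], [427, 246], [415, 218]]
gripper_width: 0.708
grasp_force: 0.0
26880.0 (231, 205, 177, 165) [[241, 206], [231, 224], [243, 368], [397, 367], [407, 223], [399, 207]]
gripper_width: 0.705
grasp_force: 0.0
26828.5 (232, 205, 175, 165) [[397, 206], [240, 208], [232, 237], [244, 369], [397, 368], [406, 239]]
```

It dropped flat onto the board, which does no harm. New plan: grip it near its +x end, hang it over the outer edge of the far fence, and let that edge tip it upright as the hand goes down. First, its position.

Run:
```python
from h import *
c=rep();P=ray(c,[[231,224],[407,223],[397,367],[243,368]],.036)[:,:2];print(P.round(4).tolist(),[np.linalg.norm(P[i]-P[i-1]).round(4) for i in range(4)])
ctr=P.mean(0);a=np.radians(-7.6);d=np.array([np.cos(a),np.sin(a)]);n=np.array([-d[1],d[0]])
C=np.array([.611,-.175]);e=telemetry.get_state()['ee_pos'][:2]
print('ctr',ctr.round(4),'rel corner',[(ctr-C)@d,(ctr-C)@n],'tcp rel ctr',[(e-ctr)@d,(e-ctr)@n])
print(np.degrees([np.arctan2(*(P[1]-P[0])[::-1]),np.arctan2(*(P[2]-P[1])[::-1])]), telemetry.get_state()['ee_pos'],telemetry.get_state()['q'])
```

```text
26843.5 (232, 205, 175, 165) [[397, 206], [240, 208], [232, 236], [244, 369], [397, 368], [406, 238]]
[[0.5406, -0.2041], [0.5329, -0.2639], [0.4755, -0.2562], [0.483, -0.197]] [np.float64(0.058), np.float64(0.0603), np.float64(0.0579), np.float64(0.0597)]
ctr [ 0.508  -0.2303] rel corner [np.float64(-0.0948010018953653), np.float64(-0.0684279004046476)] tcp rel ctr [np.float64(-0.01280931095897749), np.float64(3.3783764566473837e-06)]
[-97.33006739 172.36352613] [ 0.49528541 -0.2285913   0.03558975] [ 0.51709869  0.73254486 -0.19411097  1.90732328  0.25984764  0.52576124
 -1.55839122]
```

```bash
python3 -m pendant '[{"hand":0.65,"tx":0,"ty":0,"tz":0,"yaw":0},{"hand":0.65,"tx":0,"ty":0,"tz":0,"yaw":0},{"hand":0.65,"tx":0.03,"ty":-0.004,"tz":0,"yaw":0},{"hand":0.65,"tx":0.0575,"ty":-0.0077,"tz":-0.02,"yaw":0},{"hand":0.65,"tx":0.0575,"ty":-0.0077,"tz":-0.053,"yaw":0},{"hand":0.65,"tx":0.0575,"ty":-0.0077,"tz":-0.053,"yaw":0},{"hand":0.34,"tx":0.0575,"ty":-0.0077,"tz":-0.053,"yaw":0},{"hand":0.34,"tx":0.0575,"ty":-0.0077,"tz":-0.053,"yaw":0},{"hand":0.34,"tx":0.0575,"ty":-0.0077,"tz":-0.053,"yaw":0},{"hand":0.34,"tx":0.0575,"ty":-0.0077,"tz":-0.053,"yaw":0}]'
python3 -m pendant '[{"hand":0.34,"tx":0,"ty":0,"tz":0.05,"yaw":0},{"hand":0.34,"tx":0,"ty":0,"tz":0.09,"yaw":0},{"hand":0.34,"tx":0.09,"ty":-0.012,"tz":0.09,"yaw":0},{"hand":0.34,"tx":0.17,"ty":-0.023,"tz":0.09,"yaw":0},{"hand":0.34,"tx":0.23,"ty":-0.03,"tz":0.09,"yaw":0},{"hand":0.34,"tx":0.23,"ty":-0.03,"tz":0.06,"yaw":0},{"hand":0.34,"tx":0.23,"ty":-0.03,"tz":0.04,"yaw":0},{"hand":0.34,"tx":0.23,"ty":-0.03,"tz":0.04,"yaw":0}]'
python3 - <<'E'
from h import *
s=telemetry.get_state();e=np.array(s['ee_pos']);a=np.radians(-7.6);d=np.array([np.cos(a),np.sin(a)]);n=np.array([-d[1],d[0]]);C=np.array([.611,-.175])
print((e[:2]-C)@d-.02,(e[:2]-C)@n,e[2]);rep()
E
```

```text
time: 10.87
ee_pos: [0.524, -0.2326, 0.0097]
orientation: [0.998, -0.067, 0.0, 0.0]
contact_force: [0.4, 0.4, -1.1]
gripper_width: 0.691
grasp_force: 65.3
time: 11.53
ee_pos: [0.6357, -0.2468, 0.0259]
orientation: [0.998, -0.067, -0.004, -0.001]
contact_force: [-0.5, 0.2, -1.6]
gripper_width: 0.69
grasp_force: 65.5
0.013942241150721364 -0.06795595858775628 0.025908403665364496
29817.5 (222, 300, 196, 174) [[404, 300], [234, 301], [222, 342], [236, 473], [247, 461], [314, 468], [393, 461], [404, 473], [417, 342]]
```

```bash
python3 -m pendant '[{"hand":0.395,"tx":0,"ty":0,"tz":0,"yaw":0},{"hand":0.395,"tx":0,"ty":0,"tz":0,"yaw":0},{"hand":0.395,"tx":0,"ty":0,"tz":0,"yaw":0}]'
python3 -m pendant '[{"hand":0.395,"tx":0,"ty":0,"tz":-0.01,"yaw":0},{"hand":0.395,"tx":0,"ty":0,"tz":-0.02,"yaw":0},{"hand":0.395,"tx":0,"ty":0,"tz":-0.03,"yaw":0},{"hand":0.395,"tx":0.001,"ty":0,"tz":-0.036,"yaw":0},{"hand":0.395,"tx":0.002,"ty":0,"tz":-0.042,"yaw":0},{"hand":0.395,"tx":0.002,"ty":0,"tz":-0.042,"yaw":0}]'
python3 -c "from h import *;rep()"
```

```text
time: 11.83
ee_pos: [0.6388, -0.2478, 0.03]
orientation: [0.998, -0.067, 0.0, 0.0]
contact_force: [-0.0, 0.0, 0.5]
gripper_width: 0.703
grasp_force: 22.1
time: 12.33
ee_pos: [0.6423, -0.2481, 0.0106]
orientation: [0.998, -0.067, 0.002, 0.001]
contact_force: [0.2, -0.5, 8.9]
gripper_width: 0.698
grasp_force: 24.2
29249.5 (221, 309, 198, 166) [[234, 310], [221, 341], [235, 474], [247, 461], [314, 468], [393, 461], [405, 473], [418, 330], [404, 309]]
```

```bash
python3 -m pendant '[{"hand":0.4,"tx":0.002,"ty":0,"tz":-0.006,"yaw":0},{"hand":0.4,"tx":0.004,"ty":0,"tz":-0.012,"yaw":0},{"hand":0.4,"tx":0.004,"ty":0,"tz":-0.012,"yaw":0}]'
python3 - <<'E'
from h import *
import pickle
c=rep();d=cap('side');pickle.dump((c,d),open('c8.pkl','wb'))
cv2.imwrite('pics/both8.png',np.hstack([cv2.resize(c['color'],(400,300)),cv2.resize(d['color'][110:230,270:430],(400,300),interpolation=2)])[:,:,::-1])
E
```

```text
time: 12.63
ee_pos: [0.6444, -0.2483, 0.0037]
orientation: [0.998, -0.067, 0.003, 0.001]
contact_force: [-0.2, -1.4, 6.4]
gripper_width: 0.7
grasp_force: 13.6
28063.0 (222, 319, 197, 156) [[222, 324], [222, 438], [235, 474], [247, 461], [314, 468], [393, 461], [405, 473], [418, 437], [417, 324]]
```

View pics/both8.png

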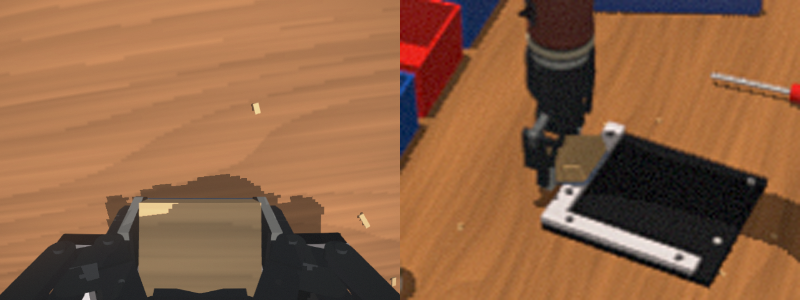

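The side view shows the blank's inner end rising over the fence, and its outer end face has almost vanished from the wrist view, so the tilt is about 30°. I keep lowering, then press inward.

```bash
python3 -m pendant '[{"hand":0.4,"tx":0,"ty":0,"tz":-0.006,"yaw":0},{"hand":0.4,"tx":-0.002,"ty":0,"tz":-0.011,"yaw":0},{"hand":0.4,"tx":-0.004,"ty":0,"tz":-0.011,"yaw":0},{"hand":0.4,"tx":-0.004,"ty":0,"tz":-0.011,"yaw":0}]'
python3 -c "from h import *;rep()"
python3 -m pendant '[{"hand":0.4,"tx":-0.003,"ty":0,"tz":0,"yaw":0},{"hand":0.4,"tx":-0.006,"ty":0.001,"tz":0,"yaw":0},{"hand":0.4,"tx":-0.008,"ty":0.001,"tz":0,"yaw":0},{"hand":0.4,"tx":-0.008,"ty":0.001,"tz":0,"yaw":0}]'
python3 -c "from h import *;rep()"
```

```text
time: 13.07
ee_pos: [0.6449, -0.2484, -0.0009]
orientation: [0.998, -0.067, 0.006, 0.001]
contact_force: [5.1, -1.1, 5.7]
gripper_width: 0.7
grasp_force: 14.6
28025.5 (219, 321, 203, 154) [[222, 322], [219, 430], [235, 474], [247, 461], [314, 468], [393, 461], [405, 473], [421, 429], [417, 321]]
time: 13.45
ee_pos: [0.6435, -0.2481, 0.0002]
orientation: [0.998, -0.067, 0.009, 0.001]
contact_force: [7.9, -0.9, 5.9]
gripper_width: 0.698
grasp_force: 14.7
28032.5 (219, 320, 203, 155) [[222, 322], [219, 430], [235, 474], [247, 461], [314, 468], [393, 461], [405, 473], [421, 429], [417, 321]]
```

```bash
python3 -m pendant '[{"hand":0.402,"tx":0,"ty":0,"tz":-0.005,"yaw":0},{"hand":0.402,"tx":0,"ty":0,"tz":-0.01,"yaw":0},{"hand":0.402,"tx":0,"ty":0,"tz":-0.01,"yaw":0}]'
python3 - <<'E'
from h import *
import pickle
c=rep();d=cap('side');pickle.dump((c,d),open('c9.pkl','wb'))
# side view: blank colours; predicted pixel of uppermost inner edge for several tilts
k=wood(d) 
I=cv2.cvtColor(d['color'],cv2.COLOR_RGB2HSV)[110:230,270:430]
m=cv2.inRange(I,(14,50,80),(26,150,255));n,l,s,ce=cv2.connectedComponentsWithStats(m)
print([(r[:5]+np.array([270,110,0,0,0])).tolist() for r in s[1:] if r[4]>25])
e=np.array(telemetry.get_state()['ee_pos']);a=np.radians(-7.6);D=np.array([np.cos(a),np.sin(a),0]);N=np.array([-D[1],D[0],0])
P=e+[0,0,.022]
for f in(30,45,60,75,90):
    f=np.radians(f);u=-np.cos(f)*D+[0,0,np.sin(f)];w=np.sin(f)*D+[0,0,np.cos(f)]
    print(round(np.degrees(f)),proj(d,[P+.046*u+y*N+t*w for y in(.03,-.03) for t in(-.018,.006)]).round(0).tolist())
E
```

```text
time: 13.75
ee_pos: [0.6419, -0.2478, -0.0049]
orientation: [0.998, -0.067, 0.007, 0.001]
contact_force: [5.0, -1.3, 9.3]
gripper_width: 0.701
grasp_force: 12.8
29780.0 (215, 314, 210, 160) [[222, 315], [215, 420], [235, 473], [247, 461], [314, 468], [393, 461], [405, 473], [424, 421], [417, 314]]
[[322, 128, 28, 9, 70], [333, 162, 19, 21, 230]]
30 [[345.0, 185.0], [342.0, 178.0], [354.0, 172.0], [351.0, 166.0]]
45 [[344.0, 181.0], [339.0, 175.0], [353.0, 169.0], [348.0, 162.0]]
60 [[342.0, 178.0], [335.0, 172.0], [351.0, 165.0], [345.0, 160.0]]
75 [[339.0, 174.0], [332.0, 170.0], [348.0, 162.0], [341.0, 158.0]]
90 [[336.0, 171.0], [328.0, 169.0], [345.0, 159.0], [337.0, 156.0]]
```

```bash
python3 -m pendant '[{"hand":0.405,"tx":-0.006,"ty":0.001,"tz":0,"yaw":0},{"hand":0.405,"tx":-0.012,"ty":0.002,"tz":0,"yaw":0},{"hand":0.405,"tx":-0.018,"ty":0.002,"tz":0,"yaw":0},{"hand":0.405,"tx":-0.018,"ty":0.002,"tz":0,"yaw":0}]'
cat >> h.py <<'E'
def tilt():
    c=rep();d=cap('side');I=cv2.cvtColor(d['color'],cv2.COLOR_RGB2HSV)[110:230,270:430]
    m=cv2.inRange(I,(14,50,80),(26,150,255));b=cv2.inRange(I,(95,100,40),(125,255,255))
    for q in(m,b):
        n,l,s,ce=cv2.connectedComponentsWithStats(q)
        print([(r[:5]+np.array([270,110,0,0,0])).tolist() for r in s[1:] if r[4]>15])
E
python3 -c "from h import *;tilt()"
```

```text
time: 14.18
ee_pos: [0.6337, -0.2466, -0.0049]
orientation: [0.998, -0.066, 0.008, 0.001]
contact_force: [6.0, -0.5, 7.0]
gripper_width: 0.701
grasp_force: 6.2
33370.5 (212, 303, 217, 172) [[216, 303], [212, 413], [235, 474], [247, 461], [314, 468], [393, 461], [405, 474], [428, 413], [424, 304]]
[[324, 128, 28, 10, 66], [335, 163, 18, 20, 209]]
[[291, 110, 18, 19, 162], [352, 110, 62, 6, 296], [270, 139, 7, 32, 169]]
```

```bash
cat >> h.py <<'E'
def edge(c,p,q):
    K=np.array(c['intrinsics']);u=cv2.undistortPoints(np.array([p,q],float).reshape(-1,1,2),K,np.array(c['distortion']))[:,0]
    D=np.c_[u,[1,1]];s=.06/np.linalg.norm(D[0]-D[1]);R=cv2.Rodrigues(np.array(c['rvec'],float))[0]
    return R.T@(D.mean(0)*s-np.array(c['tvec'],float).ravel())
def ana(c,A,B):
    a=np.radians(-7.6);D=np.array([np.cos(a),np.sin(a),0]);C=np.array([.611,-.175,0])+.02*D
    P=[edge(c,*A),edge(c,*B)];r=[np.array([(p-C)@D,p[2]]) for p in P]
    v=r[1]-r[0];print('A(u,z)',r[0].round(4),'B',r[1].round(4),'len',np.linalg.norm(v).round(4),'tilt',np.degrees(np.arctan2(v[1],-v[0])).round(1))
E
python3 - <<'E'
from h import *
import pickle
c,_=pickle.load(open('c8.pkl','rb'));ana(c,([222,322],[417,322]),([222,438],[418,437]))
c,_=pickle.load(open('c9.pkl','rb'));ana(c,([222,315],[417,314]),([215,420],[424,421]))
c=rep();ana(c,([216,303],[424,303]),([212,413],[428,413]));st()
E
```

```text
A(u,z) [0.04   0.0288] B [0.0072 0.042 ] len 0.0353 tilt 21.9
A(u,z) [0.0395 0.0196] B [0.015  0.0381] len 0.0307 tilt 37.1
33363.0 (211, 303, 218, 172) [[216, 303], [211, 412], [235, 473], [247, 461], [314, 468], [393, 461], [405, 474], [428, 413], [423, 303]]
A(u,z) [0.0381 0.026 ] B [0.0113 0.0406] len 0.0305 tilt 28.6
time 14.3333
ee_pos [ 0.6337 -0.2466 -0.0049]
orientation [ 9.978e-01 -6.630e-02  7.500e-03  8.000e-04]
contact_force [5.7338 0.0538 7.5313]
gripper_width 0.7018
grasp_force 6.3175
```

The wrist geometry puts the tilt at about 30–37°, and pressing further only makes the blank slide in the pads. Better: let it lean on the fence, then regrip it at its raised inner end. The long part will then hang down, where pressing against the inner fence face and dragging on the grippy board have good leverage.

```bash
python3 -m pendant '[{"hand":0.41,"tx":0.014,"ty":-0.002,"tz":0,"yaw":0},{"hand":0.5,"tx":0.014,"ty":-0.002,"tz":0,"yaw":0},{"hand":0.65,"tx":0.014,"ty":-0.002,"tz":0,"yaw":0},{"hand":0.65,"tx":0.014,"ty":-0.002,"tz":0,"yaw":0},{"hand":0.65,"tx":0.014,"ty":-0.002,"tz":0.04,"yaw":0},{"hand":0.65,"tx":0.014,"ty":-0.002,"tz":0.11,"yaw":0},{"hand":0.65,"tx":-0.04,"ty":0.005,"tz":0.18,"yaw":0},{"hand":0.65,"tx":-0.04,"ty":0.005,"tz":0.18,"yaw":0},{"hand":0.65,"tx":-0.04,"ty":0.005,"tz":0.18,"yaw":0}]'
python3 - <<'E'
from h import *
import pickle
c=rep();pickle.dump(c,open('c10.pkl','wb'))
h=cv2.cvtColor(c['color'],cv2.COLOR_RGB2HSV)
for r in range(240,480,12):print(r,[tuple(int(v) for v in h[r,x]) for x in(290,320)])
E
```

```text
time: 15.08
ee_pos: [0.6066, -0.2441, 0.0834]
orientation: [0.998, -0.067, 0.001, 0.001]
contact_force: [0.9, 0.3, -0.4]
gripper_width: 0.83
grasp_force: 0.0
17621.5 (247, 159, 141, 135) [[379, 159], [254, 161], [247, 275], [254, 293], [381, 292], [387, 273]]
240 [(21, 88, 241), (21, 90, 240)]
252 [(19, 93, 235), (19, 93, 235)]
264 [(20, 94, 235), (20, 93, 235)]
276 [(20, 92, 236), (16, 98, 159)]
288 [(16, 95, 139), (16, 98, 138)]
300 [(10, 63, 61), (11, 61, 59)]
312 [(11, 38, 53), (10, 44, 52)]
324 [(8, 20, 51), (5, 34, 45)]
336 [(165, 18, 57), (15, 12, 41)]
348 [(135, 10, 49), (165, 15, 35)]
360 [(130, 14, 55), (120, 14, 36)]
372 [(120, 10, 52), (120, 7, 36)]
384 [(135, 10, 51), (135, 28, 37)]
396 [(120, 10, 52), (128, 28, 37)]
408 [(150, 5, 49), (135, 15, 35)]
420 [(120, 10, 50), (90, 22, 35)]
432 [(140, 16, 48), (120, 14, 36)]
444 [(105, 10, 50), (120, 15, 35)]
456 [(100, 16, 48), (120, 14, 37)]
468 [(108, 30, 43), (120, 8, 34)]
```

Run:
```python
from h import *
import pickle
c=pickle.load(open('c10.pkl','rb'))
ana(c,([254,160],[380,160]),([247,274],[387,274]))
ana(c,([247,274],[387,274]),([254,293],[381,293]))
```

```text
A(u,z) [0.0397 0.0192] B [-0.004   0.0551] len 0.0565 tilt 39.4
A(u,z) [-0.004   0.0551] B [-0.0198  0.0405] len 0.0215 tilt -42.8
```

The blank leans stably at about 42° with its foot on the table and its raised edge near z = 0.055. I grip it there.

```bash
python3 -m pendant '[{"hand":0.65,"tx":0.024,"ty":-0.003,"tz":-0.05,"yaw":0},{"hand":0.65,"tx":0.024,"ty":-0.003,"tz":-0.1,"yaw":0},{"hand":0.65,"tx":0.024,"ty":-0.003,"tz":-0.125,"yaw":0},{"hand":0.65,"tx":0.024,"ty":-0.003,"tz":-0.133,"yaw":0},{"hand":0.45,"tx":0.024,"ty":-0.003,"tz":-0.133,"yaw":0},{"hand":0.37,"tx":0.024,"ty":-0.003,"tz":-0.133,"yaw":0},{"hand":0.37,"tx":0.024,"ty":-0.003,"tz":-0.133,"yaw":0},{"hand":0.37,"tx":0.024,"ty":-0.003,"tz":-0.133,"yaw":0}]'
python3 -m pendant '[{"hand":0.37,"tx":0,"ty":0,"tz":0.03,"yaw":0},{"hand":0.37,"tx":0,"ty":0,"tz":0.07,"yaw":0},{"hand":0.37,"tx":0,"ty":0,"tz":0.1,"yaw":0},{"hand":0.37,"tx":0,"ty":0,"tz":0.1,"yaw":0}]'
python3 -c "
from h import *
import pickle
c=rep();pickle.dump(c,open('c11.pkl','wb'))"
```

```text
time: 15.8
ee_pos: [0.6193, -0.2451, 0.0153]
orientation: [0.998, -0.067, -0.0, 0.0]
contact_force: [-0.9, 0.2, 6.8]
gripper_width: 0.698
grasp_force: 54.9
time: 16.13
ee_pos: [0.6207, -0.2453, 0.067]
orientation: [0.998, -0.067, 0.002, 0.0]
contact_force: [0.6, 0.1, -0.4]
gripper_width: 0.693
grasp_force: 51.9
36313.0 (217, 223, 206, 190) [[230, 225], [217, 412], [422, 411], [408, 223]]
```

```bash
python3 -m pendant '[{"hand":0.37,"tx":0,"ty":0,"tz":-0.05,"yaw":0},{"hand":0.37,"tx":-0.002,"ty":0,"tz":-0.09,"yaw":0},{"hand":0.37,"tx":-0.002,"ty":0,"tz":-0.102,"yaw":0},{"hand":0.37,"tx":-0.002,"ty":0,"tz":-0.102,"yaw":0},{"hand":0.5,"tx":-0.002,"ty":0,"tz":-0.102,"yaw":0},{"hand":0.65,"tx":-0.002,"ty":0,"tz":-0.102,"yaw":0},{"hand":0.65,"tx":-0.002,"ty":0,"tz":-0.06,"yaw":0},{"hand":0.65,"tx":-0.01,"ty":0.001,"tz":0,"yaw":0},{"hand":0.65,"tx":-0.03,"ty":0.004,"tz":0.04,"yaw":0},{"hand":0.65,"tx":-0.03,"ty":0.004,"tz":0.04,"yaw":0}]'
python3 -c "
from h import *
import pickle
c=rep();pickle.dump(c,open('c12.pkl','wb'))"
```

```text
time: 17.02
ee_pos: [0.6045, -0.2436, 0.0878]
orientation: [0.998, -0.067, 0.002, 0.001]
contact_force: [-0.3, 0.5, 1.0]
gripper_width: 0.827
grasp_force: 0.0
16972.5 (251, 153, 137, 132) [[257, 154], [256, 283], [382, 282], [380, 154]]
```

```bash
python3 -m pendant '[{"hand":-1,"tx":-0.046,"ty":0.006,"tz":0,"yaw":0},{"hand":-1,"tx":-0.046,"ty":0.006,"tz":0,"yaw":0},{"hand":-1,"tx":-0.046,"ty":0.006,"tz":0,"yaw":0},{"hand":-1,"tx":-0.046,"ty":0.006,"tz":0,"yaw":0},{"hand":-1,"tx":-0.046,"ty":0.006,"tz":-0.06,"yaw":0},{"hand":-1,"tx":-0.046,"ty":0.006,"tz":-0.11,"yaw":0},{"hand":-1,"tx":-0.046,"ty":0.006,"tz":-0.122,"yaw":0},{"hand":-1,"tx":-0.046,"ty":0.006,"tz":-0.122,"yaw":0},{"hand":-1,"tx":-0.046,"ty":0.006,"tz":-0.122,"yaw":0}]'
python3 -c "
from h import *
import pickle
c=rep();pickle.dump(c,open('c12.pkl','wb'))"
```

```text
time: 17.82
ee_pos: [0.5817, -0.2398, 0.0239]
orientation: [0.998, -0.067, 0.0, -0.0]
contact_force: [-0.4, -1.2, 0.0]
gripper_width: 0.002
grasp_force: 0.0
38439.0 (213, 105, 216, 195) [[230, 106], [213, 274], [226, 297], [414, 298], [428, 273], [411, 106]]
```

```bash
python3 - <<'E'
from h import *
import pickle
c=pickle.load(open('c12.pkl','rb'))
ana(c,([230,106],[411,106]),([213,274],[428,273]));ana(c,([213,274],[428,273]),([226,297],[414,298]))
E
python3 -m pendant '[{"hand":-1,"tx":0.012,"ty":-0.002,"tz":0.004,"yaw":0},{"hand":-1,"tx":0.024,"ty":-0.003,"tz":0.008,"yaw":0},{"hand":-1,"tx":0.036,"ty":-0.005,"tz":0.02,"yaw":0},{"hand":-1,"tx":0.05,"ty":-0.007,"tz":0.03,"yaw":0},{"hand":-1,"tx":0.05,"ty":-0.007,"tz":0.03,"yaw":0}]'
python3 -c "
from h import *
import pickle
c=rep();pickle.dump(c,open('c13.pkl','wb'))"
```

```text
A(u,z) [0.0399 0.0176] B [-0.0043  0.0554] len 0.0582 tilt 40.5
A(u,z) [-0.0043  0.0554] B [-0.0182  0.0419] len 0.0194 tilt -44.2
time: 18.28
ee_pos: [0.6097, -0.2438, 0.0415]
orientation: [0.998, -0.067, 0.003, 0.0]
contact_force: [0.8, 0.5, 0.4]
gripper_width: -0.001
grasp_force: 0.0
27019.0 (220, 152, 200, 152) [[245, 154], [220, 253], [230, 303], [410, 303], [419, 253], [394, 153]]
```

```bash
python3 - <<'E'
from h import *
import pickle
c=pickle.load(open('c13.pkl','rb'))
ana(c,([245,154],[394,153]),([220,253],[419,253]));ana(c,([220,253],[419,253]),([230,303],[410,303]))
E
python3 -m pendant '[{"hand":-1,"tx":0.01,"ty":-0.001,"tz":0.007,"yaw":0},{"hand":-1,"tx":0.02,"ty":-0.003,"tz":0.01,"yaw":0},{"hand":-1,"tx":0.03,"ty":-0.004,"tz":0.01,"yaw":0},{"hand":-1,"tx":0.03,"ty":-0.004,"tz":0.01,"yaw":0}]'
python3 -c "
from h import *
import pickle
c=rep();pickle.dump(c,open('c14.pkl','wb'))"
```

```text
A(u,z) [0.0495 0.0089] B [0.0259 0.0622] len 0.0583 tilt 66.1
A(u,z) [0.0259 0.0622] B [0.0056 0.0546] len 0.0217 tilt -20.5
time: 18.67
ee_pos: [0.6224, -0.2454, 0.0442]
orientation: [0.998, -0.067, 0.001, -0.0]
contact_force: [0.1, 0.1, 0.1]
gripper_width: -0.0
grasp_force: 0.0
14246.5 (220, 168, 202, 73) [[220, 168], [221, 239], [419, 240], [421, 169]]
```

It now stands upright on the table: only its 60 x 24 end shows from above. I push it over outward.

```bash
python3 -m pendant '[{"hand":-1,"tx":0.02,"ty":-0.003,"tz":0,"yaw":0},{"hand":-1,"tx":0.035,"ty":-0.005,"tz":0,"yaw":0},{"hand":-1,"tx":0.045,"ty":-0.006,"tz":0,"yaw":0},{"hand":-1,"tx":0.055,"ty":-0.007,"tz":0,"yaw":0},{"hand":-1,"tx":0.065,"ty":-0.009,"tz":0,"yaw":0},{"hand":-1,"tx":0.075,"ty":-0.01,"tz":0,"yaw":0},{"hand":-1,"tx":0.085,"ty":-0.011,"tz":0,"yaw":0},{"hand":-1,"tx":0.085,"ty":-0.011,"tz":0,"yaw":0},{"hand":-1,"tx":0.085,"ty":-0.011,"tz":0.08,"yaw":0},{"hand":1,"tx":0.085,"ty":-0.011,"tz":0.16,"yaw":0}]'
python3 -m pendant '[{"hand":1,"tx":-0.02,"ty":0,"tz":0.02,"yaw":0},{"hand":1,"tx":-0.02,"ty":0,"tz":0.02,"yaw":0},{"hand":1,"tx":-0.02,"ty":0,"tz":0.02,"yaw":0}]'
cat >> h.py <<'E'
def blue(z):
    c=cap('wrist');h=cv2.cvtColor(c['color'],cv2.COLOR_RGB2HSV)
    m=cv2.morphologyEx(cv2.inRange(h,(95,90,40),(130,255,255)),2,np.ones((5,5)));m=cv2.morphologyEx(m,3,np.ones((15,15)))
    a=np.radians(-7.6);D=np.array([np.cos(a),np.sin(a)]);N=np.array([-D[1],D[0]]);C=np.array([.611,-.175])
    for k in cv2.findContours(m,0,2)[0]:
        if cv2.contourArea(k)<2000:continue
        r=cv2.boxPoints(cv2.minAreaRect(k)).astype(float);ap=cv2.approxPolyDP(k,8,True)[:,0].astype(float);P=ray(c,ap,z)[:,:2];ct=P.mean(0)
        print('area',cv2.contourArea(k),ap.tolist(),'ctr',ct.round(4),'rel corner',((ct-C)@D).round(4),((ct-C)@N).round(4))
        for i in range(len(P)):
            v=P[i]-P[i-1];print('  ',np.linalg.norm(v).round(4),np.degrees(np.arctan2(v[1],v[0])).round(1))
    return c
E
python3 -c "
from h import *
import pickle
c=blue(.024);pickle.dump(c,open('c15.pkl','wb'))"
```

```text
time: 19.55
ee_pos: [0.6609, -0.2502, 0.1211]
orientation: [0.998, -0.067, -0.004, -0.001]
contact_force: [1.5, 0.0, -0.7]
gripper_width: 0.126
grasp_force: 0.0
time: 19.8
ee_pos: [0.6535, -0.2514, 0.1353]
orientation: [0.998, -0.067, 0.001, 0.0]
contact_force: [-1.0, -0.3, 0.7]
gripper_width: 0.563
grasp_force: 0.0
area 10485.5 [[264.0, 104.0], [268.0, 207.0], [366.0, 207.0], [370.0, 105.0]] ctr [ 0.7034 -0.2566] rel corner 0.1023 -0.0687
   0.0598 81.8
   0.0597 172.5
   0.0592 -97.7
   0.0591 -8.1
```

It lies blue face up, 60 x 60 mm, centre (0.7034,-0.2566), square to the board. I grip it high enough for the fingers to pass over the fence.

```bash
python3 -m pendant '[{"hand":1,"tx":0.08,"ty":-0.008,"tz":-0.04,"yaw":0},{"hand":1,"tx":0.1,"ty":-0.01,"tz":-0.1,"yaw":0},{"hand":1,"tx":0.1,"ty":-0.01,"tz":-0.17,"yaw":0},{"hand":1,"tx":0.1,"ty":-0.01,"tz":-0.23,"yaw":0},{"hand":1,"tx":0.1,"ty":-0.01,"tz":-0.253,"yaw":0},{"hand":1,"tx":0.1,"ty":-0.01,"tz":-0.253,"yaw":0},{"hand":1,"tx":0.1,"ty":-0.01,"tz":-0.253,"yaw":0}]'
python3 -m pendant '[{"hand":0.45,"tx":0,"ty":0,"tz":0,"yaw":0},{"hand":0.34,"tx":0,"ty":0,"tz":0,"yaw":0},{"hand":0.34,"tx":0,"ty":0,"tz":0,"yaw":0},{"hand":0.34,"tx":0,"ty":0,"tz":0,"yaw":0}]'
```

```text
time: 20.43
ee_pos: [0.7032, -0.2558, 0.0068]
orientation: [0.998, -0.067, -0.001, -0.0]
contact_force: [0.4, -0.1, 1.2]
gripper_width: 0.999
grasp_force: 0.0
time: 20.77
ee_pos: [0.7055, -0.2566, 0.011]
orientation: [0.998, -0.067, 0.003, 0.001]
contact_force: [-0.4, -0.3, 6.4]
gripper_width: 0.684
grasp_force: 59.5
```

```bash
python3 -m pendant '[{"hand":0.34,"tx":0,"ty":0,"tz":0.05,"yaw":0},{"hand":0.34,"tx":0,"ty":0,"tz":0.12,"yaw":0},{"hand":0.34,"tx":-0.289,"ty":0.086,"tz":0.12,"yaw":0},{"hand":0.34,"tx":-0.289,"ty":0.086,"tz":0.12,"yaw":0},{"hand":0.34,"tx":-0.289,"ty":0.086,"tz":0.12,"yaw":0},{"hand":0.34,"tx":-0.289,"ty":0.086,"tz":0.12,"yaw":0},{"hand":0.34,"tx":-0.289,"ty":0.086,"tz":0.08,"yaw":0},{"hand":0.34,"tx":-0.289,"ty":0.086,"tz":0.06,"yaw":0},{"hand":0.34,"tx":-0.289,"ty":0.086,"tz":0.06,"yaw":0},{"hand":0.34,"tx":-0.289,"ty":0.086,"tz":0.06,"yaw":0}]'
python3 -c "from h import *;blue(.055)"
```

```text
time: 21.6
ee_pos: [0.5599, -0.2131, 0.0374]
orientation: [0.998, -0.067, 0.0, -0.0]
contact_force: [0.3, -0.1, 0.3]
gripper_width: 0.679
grasp_force: 59.1
area 26085.5 [[227.0, 273.0], [240.0, 423.0], [400.0, 423.0], [412.0, 271.0]] ctr [ 0.5613 -0.2134] rel corner -0.0442 -0.0446
   0.0579 83.0
   0.0585 172.6
   0.0577 -97.7
   0.0592 -7.6
```

```bash
python3 -m pendant '[{"hand":0.34,"tx":0,"ty":0,"tz":-0.015,"yaw":0},{"hand":0.34,"tx":0,"ty":0,"tz":-0.026,"yaw":0},{"hand":0.34,"tx":0,"ty":0,"tz":-0.026,"yaw":0},{"hand":0.34,"tx":0,"ty":0,"tz":-0.026,"yaw":0}]'
python3 -m pendant '[{"hand":0.34,"tx":0,"ty":0,"tz":-0.003,"yaw":0},{"hand":0.34,"tx":0,"ty":0,"tz":-0.003,"yaw":0}]'
```

```text
time: 21.98
ee_pos: [0.5589, -0.2128, 0.024]
orientation: [0.998, -0.067, -0.0, -0.0]
contact_force: [0.2, -0.3, -0.9]
gripper_width: 0.684
grasp_force: 59.1
time: 22.15
ee_pos: [0.5593, -0.213, 0.0231]
orientation: [0.998, -0.067, 0.0, 0.0]
contact_force: [0.4, -0.3, 0.8]
gripper_width: 0.683
grasp_force: 59.1
```

```bash
python3 -m pendant '[{"hand":0.34,"tx":0,"ty":0,"tz":-0.003,"yaw":0},{"hand":0.34,"tx":0,"ty":0,"tz":-0.003,"yaw":0},{"hand":0.34,"tx":0,"ty":0,"tz":-0.003,"yaw":0}]'
python3 -m pendant '[{"hand":0.34,"tx":0,"ty":0,"tz":-0.003,"yaw":0},{"hand":0.34,"tx":0,"ty":0,"tz":-0.003,"yaw":0},{"hand":0.34,"tx":0,"ty":0,"tz":-0.003,"yaw":0}]'
```

```text
time: 22.4
ee_pos: [0.5594, -0.213, 0.0229]
orientation: [0.998, -0.067, 0.0, 0.0]
contact_force: [-2.2, 1.6, 6.5]
gripper_width: 0.681
grasp_force: 59.8
time: 22.65
ee_pos: [0.5593, -0.213, 0.0229]
orientation: [0.998, -0.067, 0.001, 0.0]
contact_force: [-4.0, 0.9, 14.7]
gripper_width: 0.683
grasp_force: 60.6
```

```bash
python3 -m pendant '[{"hand":0.34,"tx":0,"ty":0,"tz":0.006,"yaw":0},{"hand":0.34,"tx":0.01,"ty":0.0075,"tz":0.006,"yaw":0},{"hand":0.34,"tx":0.02,"ty":0.015,"tz":0.006,"yaw":0},{"hand":0.34,"tx":0.028,"ty":0.0215,"tz":0.006,"yaw":0},{"hand":0.34,"tx":0.028,"ty":0.0215,"tz":0.006,"yaw":0},{"hand":0.34,"tx":0.028,"ty":0.0215,"tz":0.006,"yaw":0}]'
python3 -c "from h import *;blue(.036)"
```

```text
time: 23.15
ee_pos: [0.5743, -0.201, 0.023]
orientation: [0.998, -0.066, 0.001, -0.0]
contact_force: [0.6, 0.1, 1.3]
gripper_width: 0.681
grasp_force: 59.3
area 25904.0 [[228.0, 273.0], [240.0, 422.0], [400.0, 423.0], [411.0, 271.0]] ctr [ 0.5729 -0.2009] rel corner -0.0344 -0.0307
   0.0594 83.1
   0.0602 172.5
   0.0598 -98.0
   0.0613 -7.2
```

```bash
python3 -m pendant '[{"hand":0.34,"tx":0.005,"ty":0.001,"tz":0,"yaw":0},{"hand":0.34,"tx":0.0085,"ty":0.003,"tz":0,"yaw":0},{"hand":0.34,"tx":0.0085,"ty":0.003,"tz":0,"yaw":0},{"hand":0.34,"tx":0.0085,"ty":0.003,"tz":0,"yaw":0}]'
python3 -m pendant '[{"hand":0.34,"tx":0.004,"ty":0.003,"tz":0,"yaw":0},{"hand":0.34,"tx":0.004,"ty":0.003,"tz":0,"yaw":0},{"hand":0.34,"tx":0.004,"ty":0.003,"tz":0,"yaw":0}]'
python3 -c "from h import *;blue(.036)"
```

```text
time: 23.53
ee_pos: [0.5768, -0.201, 0.023]
orientation: [0.998, -0.067, -0.0, 0.0]
contact_force: [-1.9, 0.8, 3.4]
gripper_width: 0.681
grasp_force: 59.4
time: 23.78
ee_pos: [0.5787, -0.2002, 0.023]
orientation: [0.998, -0.067, -0.0, 0.001]
contact_force: [-3.4, -2.5, 2.7]
gripper_width: 0.681
grasp_force: 59.5
area 25776.0 [[411.0, 271.0], [228.0, 273.0], [240.0, 422.0], [400.0, 423.0]] ctr [ 0.5773 -0.2001] rel corner -0.0301 -0.0294
   0.0615 -7.3
   0.0594 83.0
   0.0603 172.3
   0.0598 -98.2
```

```bash
python3 -m pendant '[{"hand":0.34,"tx":0.004,"ty":0.003,"tz":0.0006,"yaw":0},{"hand":0.34,"tx":0.006,"ty":0.0045,"tz":0.0006,"yaw":0},{"hand":0.34,"tx":0.006,"ty":0.0045,"tz":0.0006,"yaw":0},{"hand":0.34,"tx":0.006,"ty":0.0045,"tz":0.0006,"yaw":0}]'
python3 -c "from h import *;blue(.036)" | head -1
```

```text
time: 24.17
ee_pos: [0.5795, -0.2002, 0.0231]
orientation: [0.998, -0.067, -0.003, 0.002]
contact_force: [-5.5, -5.3, 5.2]
gripper_width: 0.68
grasp_force: 59.6
area 25755.0 [[412.0, 272.0], [229.0, 273.0], [240.0, 421.0], [400.0, 423.0]] ctr [ 0.5781 -0.2003] rel corner -0.0293 -0.0294
```

```bash
python3 -m pendant '[{"hand":0.34,"tx":0.005,"ty":0.002,"tz":0.001,"yaw":0},{"hand":0.34,"tx":0.009,"ty":0.0035,"tz":0.001,"yaw":0},{"hand":0.34,"tx":0.009,"ty":0.0035,"tz":0.001,"yaw":0},{"hand":0.34,"tx":0.009,"ty":0.0035,"tz":0.001,"yaw":0},{"hand":0.34,"tx":0.009,"ty":0.0035,"tz":0.001,"yaw":0}]'
python3 -c "from h import *;blue(.036)"
```

```text
time: 24.63
ee_pos: [0.5797, -0.2002, 0.0232]
orientation: [0.998, -0.068, -0.007, 0.003]
contact_force: [-11.5, -6.6, 9.9]
gripper_width: 0.681
grasp_force: 60.1
area 25561.0 [[412.0, 272.0], [228.0, 274.0], [240.0, 421.0], [400.0, 422.0]] ctr [ 0.5783 -0.2002] rel corner -0.0291 -0.0293
   0.0614 -7.6
   0.0597 82.7
   0.06 172.1
   0.06 -98.6
```

```bash
python3 -m pendant '[{"hand":0.34,"tx":0,"ty":0.001,"tz":0.002,"yaw":0},{"hand":0.34,"tx":0,"ty":0.002,"tz":0.003,"yaw":0},{"hand":0.34,"tx":0,"ty":0.002,"tz":0.003,"yaw":0},{"hand":0.34,"tx":0,"ty":0.002,"tz":0.003,"yaw":0},{"hand":0.34,"tx":0,"ty":0.002,"tz":0.003,"yaw":0}]'
python3 -c "from h import *;blue(.036)"
```

```text
time: 25.1
ee_pos: [0.5798, -0.2002, 0.0235]
orientation: [0.998, -0.068, -0.007, 0.004]
contact_force: [-8.6, -9.0, 1.0]
gripper_width: 0.679
grasp_force: 59.4
area 25723.5 [[412.0, 272.0], [229.0, 273.0], [240.0, 422.0], [401.0, 422.0]] ctr [ 0.5782 -0.2003] rel corner -0.0292 -0.0294
   0.0615 -7.2
   0.0595 82.4
   0.0609 171.8
   0.0606 -98.2
```

The push is about 7 N on the far fence and 10 N on the side fence with only 1 N on the board. The blank is flat, square and at (-29,-29) mm from the corner, so I hand it in.

```bash
python3 -c "
from h import *
st();print(arm.job_done())"
```

```text
time 25.15
ee_pos [ 0.5799 -0.2002  0.0235]
orientation [ 0.9977 -0.0677 -0.0068  0.0038]
contact_force [-9.9419 -9.0391  1.8911]
gripper_width 0.6845
grasp_force 59.4161
the job is handed in; nothing more can be done
None
```

I turned the blank blue face up and handed it in after about 25 s, still gripped and pressed flat and square into the corner at roughly 8–10 N per fence by the wrist-force reading; no verdict came back.

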